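# Spot-check a heated fry board with a dial probe

### The job

Check the sloping fry board through its test port: draw the steel plug out of the port, park it upright in the notch of the bracket on the board's side with its flange resting on the bracket, and let go of it. Then take the dial thermometer out of its sheath and touch the end of its stem to the sprung stud at the bottom of the port, stem square to the sloping face, pressing gently so that the stud goes about halfway down and never pushing hard. Finish while still holding it there, stud half down; leave the other things on the table alone.

Things in the scene. Friction and masses are not known exactly. Their poses are not given: they have to be found in the camera images.
- fry_board: Sloping heated board, fixed: aluminium slab 180 x 200 (wide) mm on legs; side rails and front lip stand 12 mm above its face. Origin on the table under its middle, z up, x from low front to high back, y to its left. The face falls toward -x at 20 deg: normal (-sin 20, 0, cos 20). In mid-face the test port, an 18 mm bore square to the face; on the left (+y) side a level bracket.
- port_mouth (a point): Centre of the mouth of the test port, in the board's face, 100 mm above the table. Its axes are those of the board's body (not tilted).
- test_stud (a joint): How far the sprung brass stud in the test port is pushed in, in m: 0 free, 0.010 at its stop. Spring: 1.2 N to start, plus 0.4 N per mm (3.2 N halfway, 5.2 N at the stop).
- stud_face (a point): Centre of the sprung stud's face (17 mm diameter) at the bottom of the test port, 19 mm below the mouth along the bore when free; moves with the stud. z axis: the bore's axis, out of the board, square to the sloping face; y axis: the board's y.
- notch (a point): Parking point in the notch of the level bracket, on its top face 100 mm above the table; axes as the board's. The notch is a slot 16 mm wide (x) through the 10 mm thick bracket, closed 14 mm to the -y side of this point, open at the bracket's outer end 28 mm to the +y side. Bracket 62 mm wide (x).
- port_plug: Steel port plug, about 0.06 kg, seated in the test port at the start, square to the face. Origin: centre of its flange's underside; z along its axis, out of the bore. Below: stem 12 mm diameter, 16 mm long, bevelled end. Flange 30 mm diameter, 4 mm thick. Above: round grip knob 24 mm diameter, z = 4 to 42 mm.
- sheath: Steel tube sheath on a round foot, fixed to the table: foot 72 mm diameter, tube 20 mm outside and 8 mm inside diameter, top at 142 mm. Origin: centre of the underside, z up.
- thermometer: Dial thermometer, 45 g: flat round dial 45 mm diameter, 10 mm thick; straight stem 4.2 mm diameter. Starts stem down in the sheath, dial's edge on the tube's top (may lean 2 deg), dial centre 164 mm up. +y runs from tip to dial (up), z square to the dial's faces (z = 0 and 10 mm); stem axis at z = 4 mm, tip at y = -87 mm, dial centre at y = 64 mm.
- dial_center (a point): Middle of the dial, between its two flat faces; axes as the thermometer's. Pinch the dial here across its 10 mm thickness.
- stem_tip (a point): End of the thermometer's stem, 151 mm from the dial's centre; axes as the thermometer's.
- shaker: Bystander, to be left alone: glass-sided shaker, 44 x 44 x 90 mm. Origin: centre of its underside.
- dredge: Bystander, to be left alone: steel dredge shaker, 59 x 59 x 97 mm. Origin: centre of its underside.
- foam_box: Bystander, to be left alone: small closed foam box, 70 x 95 x 22 mm. Origin: centre of its underside.
- bell: Bystander, to be left alone: counter call bell, 84 mm across, 66 mm tall. Origin: centre of its underside.
- tin: Bystander, to be left alone: small food tin, 57 mm across, 72 mm tall. Origin: centre of its underside.

How it is judged:
By the outcome, as a careful person would: the job done as asked, in the order asked, and still so for the second after the job is handed in, while the arm keeps its last pose, push and grip.
It also fails if it takes over 54 s, if anything falls off the work surface, if the arm or the gripper's body presses on something with over 40 N, if the wrist force passes 120 N, or if a joint passes its speed limit or range.

### The arm

A 6-joint arm with a two-finger parallel gripper is mounted at the origin on a cart in front of the work surface, level with it; the furniture and walls round the work are solid. World frame = base frame: x ahead of the robot, y to its left, z up, the work surface at z = 0. Lengths are in m, angles in rad, forces in N, time in s.
With the tool pointing down it reaches from about 0.2 to 0.875 m from the base axis. Payload 3.4 kg.
Tool frame: the origin (TCP) lies on the mounting face of the last link; the fingertips stand 199 mm ahead of it and the grasp point (between the pads) lies 180 mm ahead of it; z points along the fingers, y is the line along which they close (so a half turn about z gives the same grasp; the last joint's range is limited). The gripper opens to 94 mm and grips with 3 to 60 N. Pads are 16 mm wide; open, the fingers measure 119 mm over their backs; the gripper's body (75 mm by 177 mm) begins 78 mm behind the grasp point.
Start: joints at [1.135, 0.276, 1.505, -0, 1.361, -0.121], TCP at [0.178, 0.547, 0.405] pointing down, gripper open.
Joint ranges: [-2.89, 2.89], [-0.75, 2.08], [0.22, 2.7], [-1.18, 4.32], [0.11, 2.71], [-2.7, 2.7]. Speed limits (rad/s): [2.57, 2.57, 3.14, 3.14, 3.14, 3.14].

### API

Orientations are given as a 3x3 rotation matrix whose columns are the frame's x, y, z axes.
In Python, from station import monitor, cams, ctrl gives the robot as it stands.
- The arm moves only by the shell command python3 -m handwheel 'ROWS' [FORCE]. ROWS is JSON, one flat list of numbers, 5 for each row, row after row: the finger opening in m, from 0 to 0.094, then the shift along the world's x, y, z in m, then the turn about the world's z in degrees. A call has 1 to 5 rows; each row is the pose to reach, as a shift and turn from the pose commanded when the call began; what a row does not reach only later rows make up. A row lasts 1/10 s, in which the tool goes at most 50 mm and 8.59 degrees, less where a joint would pass 70% of its speed; a pose out of reach is approached as far as the arm can. A call with a gripper value outside its range is refused whole. The fingers move at their own pace and stop on an object; FORCE is the grip in N (left out, the last holds). Time passes only in rows, so rows that repeat a pose let the fingers close. It gives the time, the measured TCP pose, the force, the opening and the grip force at its end, in the units of the state.
- monitor.get_state(): the state, without advancing time (a new reading comes with each control period).
- cams.snapshot(name): name is "scene" or "top"; returns the picture (480x640x3 uint8, blue, green, red); there is no depth.
- cams.camera_info(name): a dict with "mtx" (3x3 intrinsics, pixels), "cam_to_world" (4x4, takes a point from camera to world coordinates). Camera axes: x right, y up, looking along -z (the intrinsics and any distortion apply to the point x, -y, -z); pixel columns grow to the right and rows downward; lengths in m; the calibration is good to about 2 mm. A picture is of the moment at which its call begins. camera_info takes no time and is no camera call.
- ctrl.close_job(): hands the job in; it is judged then, once.
The state is a dict: "time": time; "qpos": joint angles; "qvel": joint speeds; "tau": joint torques, N m; "tool_pos": TCP position; "tcp_rot": TCP orientation; "force": force on the tool from outside, world axes, zero at the start; "wrist_torque": the same for the moment, N m; "gripper_width": opening from 0.0 (shut) to 1.0 (fully open); "grip_force": force on a finger pad.
Only numpy, scipy, OpenCV 4.12 (cv2) and the standard library are available. Lean on these libraries where they do the work, as an engineer would, in place of code of your own. Each camera call takes 0.05 s, during which the arm holds its last target. There are 200 camera calls.

## Working session

There is one attempt and no reset: what is moved stays moved. The work goes in short steps, Python scripts to look and compute and a shell command to move; the robot and the scene stay as the last step left them, time stands still between calls to the robot, and variables do not carry over. Pictures are saved under pics/ and viewed, at most 10 in all, crops included, and the job is handed in when it is done.

```bash
mkdir -p pics; ls; python3 - <<'E'
from station import monitor,cams,ctrl
import cv2,numpy as np
np.set_printoptions(precision=4,suppress=True)
for n in("scene","top"):
    cv2.imwrite(f"pics/{n}0.png",cams.snapshot(n)); i=cams.camera_info(n); print(n,i)
s=monitor.get_state();print(s)
E
```

```text
pics
scene {'mtx': array([[586.0973,   0.    , 313.0815],
       [  0.    , 586.0973, 238.1752],
       [  0.    ,   0.    ,   1.    ]]), 'cam_to_world': array([[ 0.8851,  0.3045, -0.3521,  0.0705],
       [-0.4655,  0.5846, -0.6645, -0.8789],
       [ 0.0035,  0.752 ,  0.6592,  0.9396],
       [ 0.    ,  0.    ,  0.    ,  1.    ]])}
top {'mtx': array([[463.1404,   0.    , 315.9412],
       [  0.    , 463.1404, 240.6497],
       [  0.    ,   0.    ,   1.    ]]), 'cam_to_world': array([[ 0.0223,  0.9832, -0.1811,  0.3082],
       [-0.9997,  0.0234,  0.0043, -0.0507],
       [ 0.0085,  0.1809,  0.9835,  1.1871],
       [ 0.    ,  0.    ,  0.    ,  1.    ]])}
{'time': 0.1, 'qpos': array([ 1.135 ,  0.2765,  1.5059, -0.    ,  1.3607, -0.121 ]), 'qvel': array([-0.0004, -0.0023, -0.0044, -0.002 , -0.0002,  0.0006]), 'tau': array([  0.0002, -40.546 , -23.778 ,   0.0702,   0.03  ,  -0.    ]), 'tool_pos': array([0.178 , 0.5466, 0.4039]), 'tcp_rot': array([[-0.9509,  0.3096, -0.0007],
       [ 0.3096,  0.9509, -0.0015],
       [ 0.0002, -0.0016, -1.    ]]), 'force': array([ 0.3928, -0.6156,  0.2549]), 'wrist_torque': array([-0.0055, -0.0175, -0.0159]), 'grip_force': 0.0, 'gripper_width': 0.9987476119844507}
```

View pics/scene0.png

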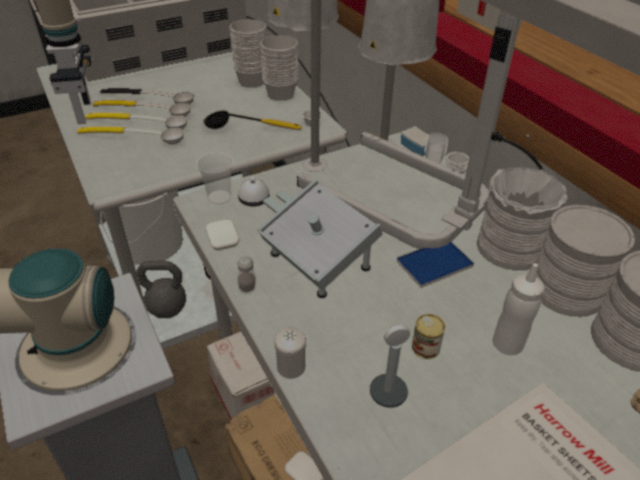

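View pics/top0.png

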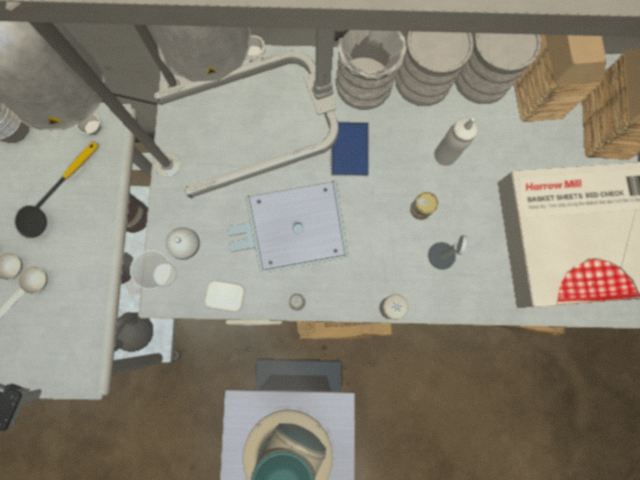

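The scene view shows the board at about (320,228), with its plug at (316,225). The thermometer stands in its sheath, with the dial at (397,336) and the foot at (388,390). In the top view the plug is at (298,228), the bracket at (240,237) and the dial at (461,243). I'll enlarge these areas next.

```bash
python3 - <<'E'
import cv2,numpy as np
def crop(n,x,y,w,h,k):
    im=cv2.imread(f"pics/{n}0.png")[y:y+h,x:x+w]
    im=cv2.resize(im,None,fx=k,fy=k,interpolation=cv2.INTER_CUBIC)
    for i in range(0,w,10): cv2.line(im,(i*k,0),(i*k,6 if i%50 else 14),(0,0,255),1)
    for i in range(0,h,10): cv2.line(im,(0,i*k),(6 if i%50 else 14,i*k),(0,0,255),1)
    return im
def join(a,b,f):
    H=max(a.shape[0],b.shape[0]); o=np.zeros((H,a.shape[1]+b.shape[1],3),np.uint8)
    o[:a.shape[0],:a.shape[1]]=a;o[:b.shape[0],a.shape[1]:]=b;cv2.imwrite(f,o);print(o.shape)
join(crop("top",225,175,125,100,4),crop("top",425,220,50,60,6),"pics/c1.png")
join(crop("scene",255,175,130,125,4),crop("scene",367,315,45,95,6),"pics/c2.png")
E
```

```text
(400, 800, 3)
(570, 790, 3)
```

View pics/c1.png

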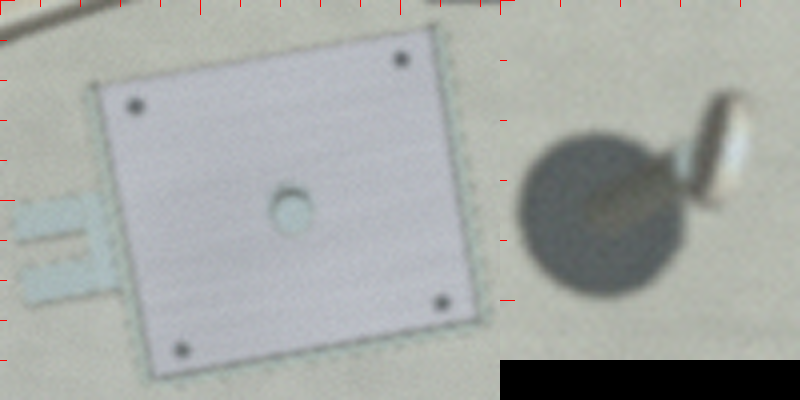

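View pics/c2.png

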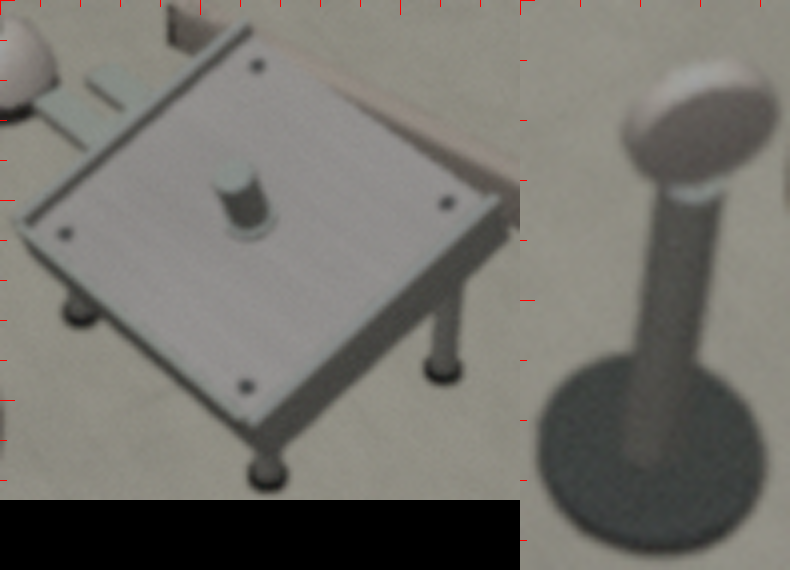

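The top crop gives the four bolts, the knob top (292,213) and the slot, which runs from its closed end (88,249) to its open end (17,255). The scene crop gives the bolts, the knob top (234,179) and the dial silhouette, x 622..778 and y 60..188. I'll fit poses to these points.

```bash
cat > h.py <<'E'
from station import monitor,cams,ctrl
import cv2,numpy as np
from scipy.optimize import least_squares
np.set_printoptions(precision=4,suppress=True)
I={n:cams.camera_info(n) for n in("scene","top")}
def proj(n,P):
    M=np.linalg.inv(I[n]["cam_to_world"]);c=np.atleast_2d(P)@M[:3,:3].T+M[:3,3]
    c=c*[1,-1,-1];u=c@I[n]["mtx"].T;return u[:,:2]/u[:,2:]
def back(n,px,z):
    T=I[n]["cam_to_world"];d=np.linalg.inv(I[n]["mtx"])@[px[0],px[1],1];d=T[:3,:3]@(d*[1,-1,-1])
    return T[:3,3]+d*(z-T[2,3])/d[2]
def tri(p):  # {name:px}
    f=lambda X:np.concatenate([proj(n,X)[0]-p[n] for n in p]);r=least_squares(f,[.4,0,.1],x_scale=.01);return r.x,f(r.x)
def rz(a):c,s=np.cos(a),np.sin(a);return np.array([[c,-s,0],[s,c,0],[0,0,1]])
s20,c20=np.sin(np.radians(20)),np.cos(np.radians(20))
N=np.array([-s20,0,c20]);U=np.array([c20,0,s20])
def cp(p,x0,y0,k): return (np.array(p,float)+.5)/k-.5+[x0,y0]
E
python3 - <<'E'
from h import *
ct=lambda p:cp(p,225,175,4); cs=lambda p:cp(p,255,175,4)
bt=ct([(135,106),(401,60),(441,303),(182,350)]); bs=cs([(257,66),(447,203),(246,386),(65,234)])
kt=ct([(292,213)]);ks=cs([(234,179)])
sg=np.array([(1,1),(1,-1),(-1,-1),(-1,1)])
def pts(p):
    R=rz(p[2]);o=np.array([p[0],p[1],0]);m=np.array([0,0,.1])
    L=[m+a*p[3]*U+b*p[4]*np.array([0,1,0]) for a,b in sg]+[m+.042*N]
    return np.array(L)@R.T+o
def f(p):
    X=pts(p);return np.concatenate([(proj("top",X)-np.r_[bt,kt]).ravel(),(proj("scene",X)-np.r_[bs,ks]).ravel()])
r=least_squares(f,[.4,0,0,.07,.08],x_scale=.01);p=r.x
print("board",p,np.degrees(p[2]));print(f(p).reshape(-1,2))
R=rz(p[2]);o=np.array([p[0],p[1],0])
for q in[(88,249),(17,255),(64,251)]: print("slot",(X:=back("top",ct(q),.1)),(X-o)@R)
# sheath
print("foot",back("top",cp((101,214),425,220,6),.008),back("scene",cp((132,452),367,315,6),.008))
et=np.array([692,750,90,208])-[500,500,0,0]; es=np.array([622,778,60,188])-[520,520,0,0]
th=np.linspace(0,2*np.pi,90)
def ext(n,p):
    R=rz(p[3]);L=np.array([[0.0225*np.cos(t),s,.0225*np.sin(t)] for t in th for s in(-.005,.005)])
    u=proj(n,L@R.T+p[:3]);return np.array([u[:,0].min(),u[:,0].max(),u[:,1].min(),u[:,1].max()])
mt=((et+.5)/6-.5)+[425,425,220,220]; ms=((es+.5)/6-.5)+[367,367,315,315]
for y0 in(-.8,0,.8):
    r=least_squares(lambda p:np.r_[ext("top",p)-mt,ext("scene",p)-ms],[.35,-.35,.164,y0],x_scale=[.01,.01,.01,.1])
    print("dial",r.x,np.degrees(r.x[3]),r.cost,r.fun)
E
```

```text
board [ 0.5424 -0.0103  0.2057  0.0749  0.0799] 11.785270382558043
[[ 0.233   0.1885]
 [ 0.0876 -0.02  ]
 [ 0.2537  0.1385]
 [ 0.2221  0.1877]
 [ 0.3601  0.7618]
 [ 0.2016 -0.172 ]
 [ 0.1459 -0.1887]
 [ 0.1878 -0.0633]
 [ 0.2814 -0.3675]
 [-0.3157 -1.5368]]
slot [0.5136 0.1101 0.1   ] [-0.0036  0.1238  0.1   ]
slot [0.5089 0.1522 0.1   ] [0.0004 0.1659 0.1   ]
slot [0.512  0.1244 0.1   ] [-0.0022  0.138   0.1   ]
foot [ 0.4947 -0.3803  0.008 ] [ 0.4932 -0.3843  0.008 ]
dial [ 0.4951 -0.3821  0.1629 -0.1039] -5.953541397663116 1.5938347626847909 [-0.8326  0.4108 -0.0012  0.7244  0.024   0.5783 -0.9075  0.8015]
dial [ 0.4951 -0.3821  0.1629 -0.1039] -5.953538288784002 1.5938347679790337 [-0.8326  0.4108 -0.0013  0.7244  0.024   0.5782 -0.9075  0.8014]
dial [ 0.4951 -0.3821  0.1629 -0.1039] -5.95354168589794 1.5938347624463125 [-0.8326  0.4108 -0.0012  0.7244  0.024   0.5783 -0.9075  0.8015]
```

```bash
python3 -m handwheel '[0.094,0.024,-0.037,0,2,0.094,0.048,-0.075,0,4,0.094,0.072,-0.112,0,6,0.094,0.096,-0.15,0,8,0.094,0.12,-0.187,0,10]'; python3 -m handwheel '[0.07,0.024,-0.037,0,2,0.07,0.048,-0.075,0,4,0.07,0.072,-0.112,0,6,0.07,0.096,-0.15,0,8,0.07,0.12,-0.187,0,10]';python3 -m handwheel '[0.07,0.024,-0.037,0,2,0.07,0.048,-0.075,0,4,0.07,0.072,-0.112,0,6,0.07,0.096,-0.15,0,8,0.07,0.115,-0.185,0,9.8]'; python3 -m handwheel '[0.07,0,0,0,0]'
```

```text
time: 0.6
tool_pos: [0.2984, 0.3581, 0.4044]
tcp_rot: [[-0.99, 0.138, -0.0], [0.138, 0.99, -0.0], [0.0, -0.0, -1.0]]
force: [0.5, 0.5, 0.5]
gripper_width: 0.998
grip_force: 0.0
time: 1.1
tool_pos: [0.4185, 0.171, 0.4045]
tcp_rot: [[-0.999, -0.036, -0.0], [-0.036, 0.999, 0.0], [0.0, 0.0, -1.0]]
force: [0.7, 0.4, -0.5]
gripper_width: 0.743
grip_force: 0.0
time: 1.6
tool_pos: [0.534, -0.0143, 0.4043]
tcp_rot: [[-0.979, -0.204, -0.0], [-0.204, 0.979, 0.0], [0.0, 0.0, -1.0]]
force: [0.8, 1.5, 0.3]
gripper_width: 0.746
grip_force: 0.0
time: 1.7
tool_pos: [0.5352, -0.0162, 0.4038]
tcp_rot: [[-0.98, -0.2, 0.0], [-0.2, 0.98, -0.002], [0.0, -0.002, -1.0]]
force: [0.1, -0.8, 0.2]
gripper_width: 0.74
grip_force: 0.0
```

```bash
python3 -m handwheel '[0.07,0,0,-0.025,0,0.07,0,0,-0.05,0,0.07,0,0,-0.075,0,0.07,0,0,-0.096,0,0.07,0,0,-0.096,0]' 8; python3 -c "
from h import *
cv2.imwrite('pics/s1.png',cams.snapshot('scene')[120:320,200:450].repeat(3,0).repeat(3,1))
for i in range(3):
  s=monitor.get_state();print(s['tool_pos'],s['force'])
  cams.snapshot('top')"
```

```text
time: 2.2
tool_pos: [0.5313, -0.0113, 0.3058]
tcp_rot: [[-0.979, -0.204, -0.007], [-0.204, 0.979, 0.002], [0.007, 0.003, -1.0]]
force: [-0.3, 0.3, 0.5]
gripper_width: 0.745
grip_force: 0.0
[ 0.5321 -0.0115  0.3076] [ 0.0422  0.1915 -0.912 ]
[ 0.5328 -0.0117  0.3088] [-0.4226 -0.3428  0.3185]
[ 0.5332 -0.0118  0.3095] [-0.1087  0.1382 -0.065 ]
```

View pics/s1.png

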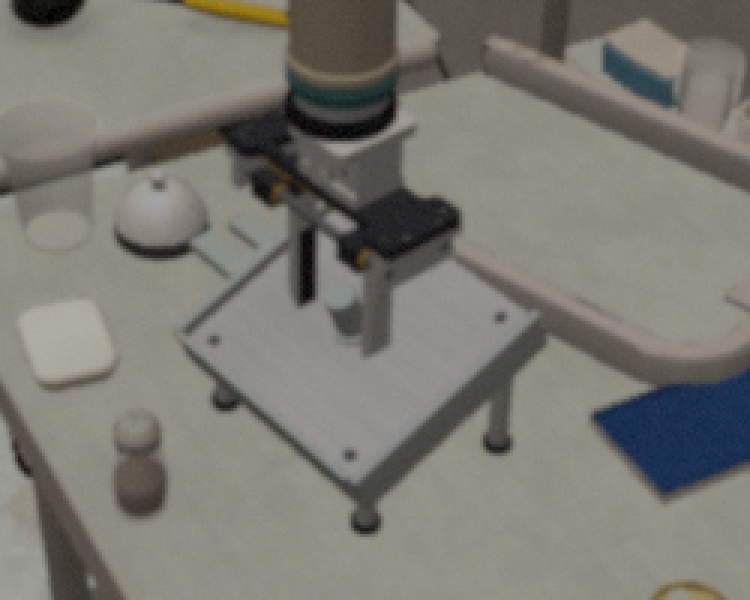

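The scene picture shows the knob at (348,305), between the left finger tip (303,300) and the right finger tip (375,350). I'll close on it and draw the plug out along the face normal.

```bash
python3 -m handwheel '[0.0,0,0,0,0,0.0,0,0,0,0,0.0,0,0,0,0,0.0,0,0,0,0,0,0,0,0,0]' 10; python3 -m handwheel '[0.0,-0.0034,-0.0007,0.0094,0,0,-0.0067,-0.0014,0.0188,0,0,-0.01,-0.0021,0.0282,0,0,-0.0117,-0.0024,0.033,0,0,-0.0117,-0.0024,0.033,0]'; python3 -c "
from h import *
cv2.imwrite('pics/s2.png',cams.snapshot('scene')[150:280,240:400].repeat(4,0).repeat(4,1))"
```

```text
time: 2.9
tool_pos: [0.533, -0.0123, 0.3088]
tcp_rot: [[-0.979, -0.204, 0.0], [-0.204, 0.979, 0.0], [-0.0, -0.0, -1.0]]
force: [-0.8, 0.7, -0.2]
gripper_width: 0.354
grip_force: 0.0
time: 3.4
tool_pos: [0.5213, -0.0147, 0.343]
tcp_rot: [[-0.979, -0.204, 0.002], [-0.204, 0.979, -0.0], [-0.002, -0.001, -1.0]]
force: [0.7, 0.2, -1.2]
gripper_width: 0.254
grip_force: 10.0
```

View pics/s2.png

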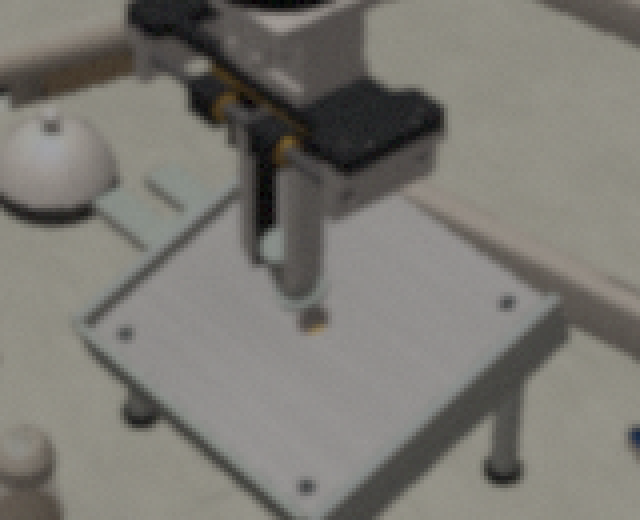

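The plug is out and held between the fingers, with its flange around (301,292) in this crop. The open bore is at (313,320), with the brass stud visible. The fingers were still closing as the lift began, so I'll compute where the flange sits relative to the grip.

```bash
python3 -c "
from h import *
R=rz(.2057);g=monitor.get_state()['tool_pos']-[0,0,.18];print(g)
th=np.linspace(0,6.28,60)
for d in(.026,.030,.034,.038,.042):
  L=np.array([.015*(np.cos(t)*U+np.sin(t)*np.array([0,1,0])) for t in th])-d*N
  u=(proj('scene',g+L@R.T)-[240,150])*4;print(d,u.min(0),u.max(0))
print((proj('scene',[.5424,-.0103,.1])-[240,150])*4)"
```

```text
[ 0.5212 -0.0147  0.1623]
0.026 [266.8416 250.0803] [320.4873 294.9467]
0.03 [268.8256 254.4737] [322.3483 299.2844]
0.034 [270.7998 258.8455] [324.2002 303.6005]
0.038 [272.7643 263.196 ] [326.0429 307.8953]
0.042 [274.7192 267.5253] [327.8765 312.1689]
[[311.0823 316.2491]]
```

```bash
python3 -m handwheel '[0.0,0,0,0.025,0,0,-0.016,0.031,0.025,0,0,-0.034,0.064,0.025,0,0,-0.05,0.095,0.025,0,0,-0.067,0.127,0.025,0]' 8; python3 -m handwheel '[0,0,0,-0.02,0,0,0,0,-0.035,0,0,0,0,-0.045,0,0,0,0,-0.045,0,0,0,0,-0.045,0]'; python3 -c "
from h import *
s=monitor.get_state();print(s['tool_pos'],s['force'])
cv2.imwrite('pics/s3.png',np.hstack([cv2.resize(cams.snapshot('scene')[160:240,235:335],(400,320)),cv2.resize(cams.snapshot('top')[195:275,205:305],(400,320))]))"
```

```text
time: 3.95
tool_pos: [0.4536, 0.1133, 0.3663]
tcp_rot: [[-0.979, -0.203, -0.0], [-0.203, 0.979, 0.0], [0.0, 0.0, -1.0]]
force: [-0.6, 0.8, -0.3]
gripper_width: 0.251
grip_force: 8.0
time: 4.45
tool_pos: [0.4547, 0.1122, 0.3217]
tcp_rot: [[-0.979, -0.203, -0.0], [-0.203, 0.979, 0.0], [0.0, 0.0, -1.0]]
force: [-0.4, 0.8, -0.7]
gripper_width: 0.251
grip_force: 8.0
[0.4547 0.1122 0.3217] [-0.4068  0.7564 -0.7449]
```

View pics/s3.png

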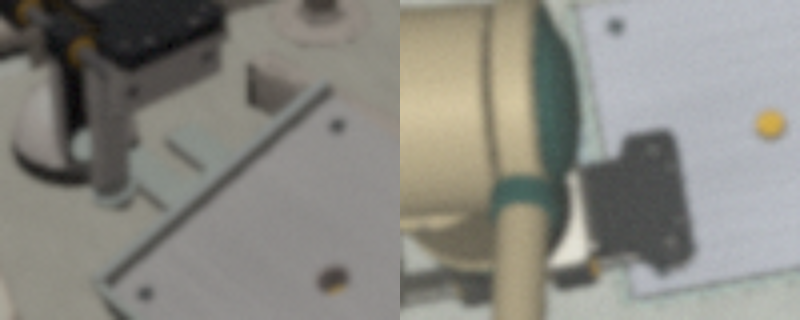

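The flange, at (115,195), sits just in front of the bracket's front edge at (150,205), as planned. Next I'll push toward board +x so that the bracket's side turns the plug upright.

```bash
python3 -m handwheel '[0,0.0045,0.0009,0,0,0,0.009,0.0019,0.001,0,0,0.0135,0.0028,0.002,0,0,0.018,0.0037,0.003,0,0,0.0225,0.0047,0.003,0]' 8; python3 -m handwheel '[0,0,0,0,0]'; python3 -m handwheel '[0,-0.006,-0.0012,0,0,0,-0.006,-0.0012,0.02,0,0,-0.006,-0.0012,0.025,0]'; python3 -c "
from h import *
s=monitor.get_state();print(s['tool_pos'],s['force'])
cv2.imwrite('pics/s4.png',cv2.resize(cams.snapshot('scene')[150:230,235:335],(600,480),interpolation=2))"
```

```text
time: 5.05
tool_pos: [0.4773, 0.1171, 0.3249]
tcp_rot: [[-0.979, -0.204, -0.0], [-0.204, 0.979, 0.0], [0.0, 0.0, -1.0]]
force: [-1.5, -1.0, 1.4]
gripper_width: 0.252
grip_force: 8.0
time: 5.15
tool_pos: [0.4776, 0.1172, 0.3247]
tcp_rot: [[-0.979, -0.204, 0.001], [-0.204, 0.979, 0.0], [-0.001, 0.0, -1.0]]
force: [-0.8, 0.2, 0.6]
gripper_width: 0.252
grip_force: 8.0
time: 5.45
tool_pos: [0.4711, 0.1159, 0.3511]
tcp_rot: [[-0.979, -0.204, 0.004], [-0.204, 0.979, 0.001], [-0.004, -0.0, -1.0]]
force: [1.0, 0.4, -0.2]
gripper_width: 0.254
grip_force: 8.0
[0.4711 0.1159 0.3511] [ 0.9682  0.4037 -0.2358]
```

View pics/s4.png

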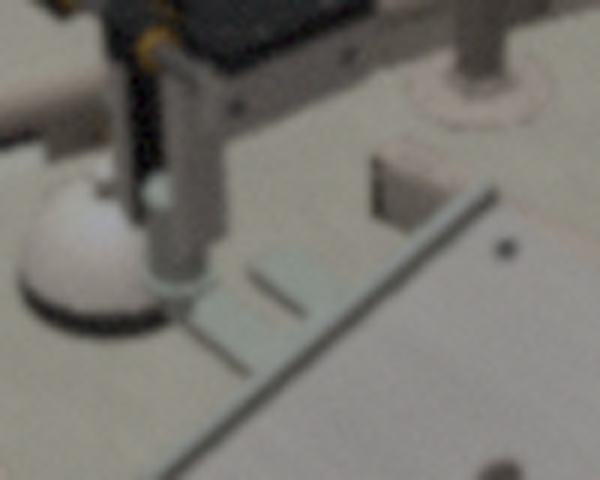

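The picture shows the plug's flange at (178,285), just above the bracket, with the slot at about (240,290). I'll compare the flange with predictions at several tilts.

```bash
python3 -c "
from h import *
R=rz(.2057);g=np.array([.4711,.1159,.171])
th=np.linspace(0,6.28,60)
for a in(-5,0,5,10,20):
 for d in (.032,.036,.040):
  t=np.radians(a);n=np.array([-np.sin(t),0,np.cos(t)]);u=np.array([np.cos(t),0,np.sin(t)])
  L=np.array([.015*(np.cos(q)*u+np.sin(q)*np.array([0,1,0])) for q in th])-d*n
  p=(proj('scene',g+L@R.T)-[235,150])*6;print(a,d,p.min(0),p.max(0))
N0=np.array([.5127,.1245,.1])
for b in[(-31,28),(-8,28),(8,28),(31,28),(-8,-14),(8,-14)]: print(b,(proj('scene',N0+R@np.array([b[0],b[1],0])/1e3)-[235,150])*6)"
```

```text
-5 0.032 [128.1807 241.0134] [207.8597 285.4654]
-5 0.036 [128.0622 249.7709] [207.5945 294.295 ]
-5 0.04 [127.9442 258.4963] [207.3302 303.0918]
0 0.032 [134.3079 236.8354] [213.7949 284.5606]
0 0.036 [134.9331 245.2807] [214.262  293.0548]
0 0.04 [135.5558 253.6929] [214.7273 301.5151]
5 0.032 [140.5834 232.0338] [219.501  283.2581]
5 0.036 [141.9431 240.1075] [220.6951 291.3536]
5 0.04 [143.2972 248.1476] [221.8843 299.4149]
10 0.032 [146.9604 226.6453] [224.9376 281.4788]
10 0.036 [149.0407 234.2912] [226.8486 289.1161]
10 0.04 [151.1119 241.9039] [228.7511 296.7197]
20 0.032 [159.7304 214.6298] [234.8501 276.5307]
20 0.036 [163.1881 221.2602] [238.1453 283.0949]
20 0.04 [166.6296 227.8598] [241.4251 289.6283]
(-31, 28) [[161.0794 296.008 ]]
(-8, 28) [[208.4644 273.5372]]
(8, 28) [[240.9856 258.1151]]
(31, 28) [[287.1122 236.2411]]
(-8, -14) [[272.7505 324.2225]]
(8, -14) [[305.4876 308.2432]]
```

```bash
python3 -m handwheel '[0,0.021,0.0042,0,0,0,0.042,0.0084,0,0,0,0.042,0.0084,-0.01,0,0,0.042,0.0084,-0.016,0,0,0.042,0.0084,-0.016,0]' 8; python3 -m handwheel '[0,0,0,-0.003,0,0,0,0,-0.006,0,0,0,0,-0.006,0]'; python3 -c "
from h import *
for i in range(3):
  s=monitor.get_state();print(s['tool_pos'],s['force'])
  im=cams.snapshot('scene')
cv2.imwrite('pics/s5.png',im)"
```

```text
time: 6.0
tool_pos: [0.5117, 0.1241, 0.3319]
tcp_rot: [[-0.979, -0.204, -0.003], [-0.204, 0.979, -0.0], [0.003, 0.0, -1.0]]
force: [1.1, 0.6, 0.1]
gripper_width: 0.254
grip_force: 8.0
time: 6.3
tool_pos: [0.5122, 0.1242, 0.3274]
tcp_rot: [[-0.979, -0.204, -0.001], [-0.204, 0.979, -0.0], [0.001, 0.0, -1.0]]
force: [-0.2, 0.3, -0.5]
gripper_width: 0.253
grip_force: 8.0
[0.5122 0.1242 0.3274] [-0.161   0.2506 -0.4739]
[0.5124 0.1242 0.3276] [ 0.3472 -0.526  -0.8269]
[0.5126 0.1242 0.3278] [0.093  0.2665 0.216 ]
```

```bash
python3 -m handwheel '[0,0,0,-0.002,0,0,0,0,-0.004,0,0,0,0,-0.006,0,0,0,0,-0.006,0]'; python3 -m handwheel '[0,0,0,-0.002,0,0,0,0,-0.004,0,0,0,0,-0.004,0]';  python3 -c "
from h import *
for i in range(2):
  s=monitor.get_state();print(s['tool_pos'],s['force'])
  im=cams.snapshot('scene')"
```

```text
time: 6.85
tool_pos: [0.5127, 0.1243, 0.3213]
tcp_rot: [[-0.979, -0.204, -0.001], [-0.204, 0.979, 0.0], [0.001, 0.0, -1.0]]
force: [0.9, -0.0, 0.1]
gripper_width: 0.253
grip_force: 8.0
time: 7.15
tool_pos: [0.5128, 0.1242, 0.3191]
tcp_rot: [[-0.979, -0.204, 0.001], [-0.204, 0.979, -0.0], [-0.001, -0.0, -1.0]]
force: [-2.9, -1.0, 7.2]
gripper_width: 0.257
grip_force: 8.0
[0.5128 0.1242 0.3191] [-2.8723 -0.9879  7.2302]
[0.5128 0.1242 0.3191] [-2.2287 -0.5571  7.7203]
```

Contact came at the height where the flange should land. I'll release the plug, rise clear and look.

```bash
python3 -m handwheel '[0.03,0,0,0.001,0,0.044,0,0,0.001,0,0.044,0,0,0.001,0]';python3 -m handwheel '[0.044,0,0,0.03,0,0.044,0,0,0.07,0,0.044,0.0,-0.03,0.1,0,0.06,-0.01,-0.07,0.1,0,0.07,-0.02,-0.115,0.1,0]'; python3 -c "
from h import *
s=monitor.get_state();print(s['tool_pos'],s['force'])
a=cv2.resize(cams.snapshot('scene')[150:230,235:335],(400,320),interpolation=2)
b=cv2.resize(cams.snapshot('top')[205:285,205:305],(400,320),interpolation=2)
cv2.imwrite('pics/s6.png',np.hstack([a,b]))"
```

```text
time: 7.55
tool_pos: [0.5129, 0.1243, 0.3185]
tcp_rot: [[-0.979, -0.204, -0.0], [-0.204, 0.979, 0.0], [0.0, 0.0, -1.0]]
force: [0.3, -0.4, -0.3]
gripper_width: 0.449
grip_force: 0.0
time: 8.05
tool_pos: [0.4929, 0.0087, 0.4197]
tcp_rot: [[-0.979, -0.206, 0.003], [-0.206, 0.979, -0.0], [-0.003, -0.001, -1.0]]
force: [0.4, -0.5, -0.3]
gripper_width: 0.606
grip_force: 0.0
[0.4929 0.0087 0.4197] [ 0.3791 -0.5056 -0.341 ]
```

View pics/s6.png

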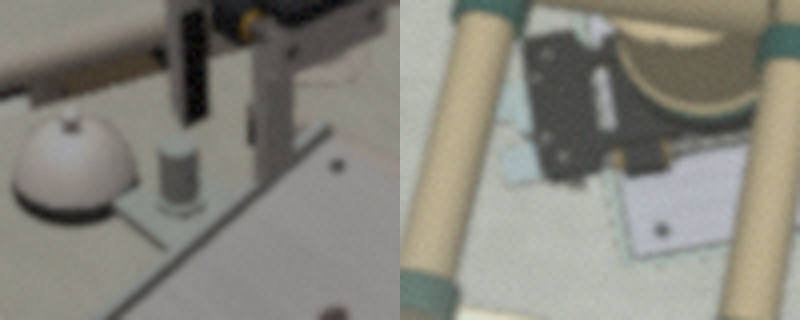

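The plug now stands upright in the notch at (180,170) in the scene crop, with its flange on the bracket and clear of the gripper. Next is the thermometer.

```bash
python3 -m handwheel '[0.06,0,-0.045,0,-3.5,0.06,0,-0.09,0,-7,0.06,0,-0.135,0,-10.5,0.06,0,-0.18,0,-14,0.06,0,-0.225,0,-17.8]';python3 -m handwheel '[0.06,0,-0.045,0,0,0.06,0,-0.09,0,0,0.06,0.001,-0.135,0,0,0.06,0.0023,-0.1665,0,0,0.06,0.0023,-0.1665,0,0]'; python3 -m handwheel '[0.06,0,0,-0.025,0,0.06,0,0,-0.05,0,0.06,0,0,-0.065,0,0.06,0,0,-0.073,0,0.06,0,0,-0.073,0]'; python3 -c "
from h import *
for i in range(3):
  s=monitor.get_state();print(s['tool_pos'],s['force'])
  im=cams.snapshot('scene')
cv2.imwrite('pics/s7.png',im)"
```

```text
time: 8.65
tool_pos: [0.4931, -0.2168, 0.4183]
tcp_rot: [[-0.994, 0.107, 0.0], [0.107, 0.994, 0.001], [-0.0, 0.001, -1.0]]
force: [0.6, -0.4, 1.0]
gripper_width: 0.637
grip_force: 0.0
time: 9.15
tool_pos: [0.4957, -0.3859, 0.4171]
tcp_rot: [[-0.994, 0.109, -0.0], [0.109, 0.994, -0.001], [0.0, -0.001, -1.0]]
force: [-0.2, 0.2, -0.8]
gripper_width: 0.64
grip_force: 0.0
time: 9.65
tool_pos: [0.4954, -0.381, 0.3444]
tcp_rot: [[-0.995, 0.104, -0.002], [0.104, 0.995, 0.003], [0.002, 0.002, -1.0]]
force: [-0.2, -0.5, -0.3]
gripper_width: 0.638
grip_force: 0.0
[ 0.4954 -0.381   0.3444] [-0.1553 -0.485  -0.2889]
[ 0.4956 -0.3814  0.3455] [ 0.2988 -0.5951  0.1383]
[ 0.4957 -0.3818  0.3463] [ 0.0856  0.584  -0.8218]
```

```bash
python3 -m handwheel '[0,0,0,0,0,0,0,0,0,0,0,0,0,0,0,0,0,0,0,0,0,0,0,0,0]' 12;python3 -m handwheel '[0,0,0,0,0,0,0,0,0,0,0,0,0,0,0,0,0,0,0,0,0,0,0,0,0]'
```

```text
time: 10.3
tool_pos: [0.4951, -0.3823, 0.3458]
tcp_rot: [[-0.994, 0.105, 0.0], [0.105, 0.994, 0.0], [-0.0, 0.0, -1.0]]
force: [1.0, -0.4, 0.5]
gripper_width: 0.249
grip_force: 0.0
time: 10.8
tool_pos: [0.4952, -0.3824, 0.3457]
tcp_rot: [[-0.994, 0.105, 0.0], [0.105, 0.994, -0.0], [-0.0, -0.0, -1.0]]
force: [-0.3, -0.9, 0.0]
gripper_width: 0.096
grip_force: 12.0
```

```bash
python3 -m handwheel '[0,0,0,0.015,0,0,0,0,0.045,0,0,0,0,0.08,0,0,0,0,0.115,0,0,0,0,0.15,0]'; python3 -m handwheel '[0,0,0,0,0,0,0,0,0,0]';python3 -c "
from h import *
s=monitor.get_state();print(s['tool_pos'],s['force'],s['wrist_torque'])
a=cams.snapshot('scene');b=cams.snapshot('top');cv2.imwrite('pics/l_s.png',a);cv2.imwrite('pics/l_t.png',b)
g=s['tool_pos']-[0,0,.182]
print(proj('scene',[g,g-[0,0,.0225],g-[0,0,.151]]),proj('top',[g,g-[0,0,.0225],g-[0,0,.151]]))
"
```

```text
time: 11.3
tool_pos: [0.495, -0.3821, 0.4968]
tcp_rot: [[-0.994, 0.105, -0.0], [0.105, 0.994, 0.001], [0.001, 0.001, -1.0]]
force: [0.5, -0.7, 0.0]
gripper_width: 0.099
grip_force: 12.0
time: 11.5
tool_pos: [0.4951, -0.382, 0.496]
tcp_rot: [[-0.994, 0.105, 0.001], [0.105, 0.994, -0.0], [-0.001, -0.0, -1.0]]
force: [-0.2, 0.6, -0.7]
gripper_width: 0.096
grip_force: 12.0
[ 0.4951 -0.382   0.496 ] [-0.245   0.6391 -0.7432] [-0.0503  0.015  -0.0045]
[[406.543  271.4362]
 [404.964  281.8271]
 [396.8512 335.2136]] [[485.8568 231.3245]
 [481.6556 233.6083]
 [461.0805 244.7928]]
```

```bash
python3 -m handwheel '[0,0.005,0.04,0,2,0,0.01,0.082,0,5,0,0.016,0.124,0,9,0,0.021,0.166,0,13,0,0.027,0.208,0,17.8]'; python3 -m handwheel '[0,0.005,0.042,0,0,0,0.01,0.084,0,0,0,0.016,0.126,0,0,0,0.0213,0.1643,0,0,0,0.0213,0.1643,0,0]';  python3 -m handwheel '[0,0,0,-0.02,0,0,0,0,-0.033,0,0,0,0,-0.033,0,0,0,0,-0.033,0]';python3 -c "
from h import *
s=monitor.get_state();print(s['tool_pos'],s['force'],s['wrist_torque'])
g=s['tool_pos']-[0,0,.182]
for n in('scene','top'):
  a=cams.snapshot(n);cv2.imwrite('pics/h_%s.png'%n,a)
  d=cv2.absdiff(cv2.GaussianBlur(a,(3,3),0),cv2.GaussianBlur(cv2.imread('pics/%s0.png'%n),(3,3),0)).max(2)
  p=proj(n,[g-[0,0,.022],g-[0,0,.151],[.5424,-.0103,.1]]);print(n,p)
  cv2.imwrite('pics/d_%s.png'%n,d)
  x,y=p[1].astype(int); y0=int(p[0][1])
  if n=='scene':
    for r in range(min(y0,y)-2,y+14,2): print(r,d[r,x-12:x+22])
"
```

```text
time: 12.1
tool_pos: [0.5218, -0.1725, 0.4936]
tcp_rot: [[-0.978, -0.207, -0.004], [-0.207, 0.978, 0.002], [0.003, 0.003, -1.0]]
force: [0.8, -0.2, -0.5]
gripper_width: 0.099
grip_force: 12.0
time: 12.6
tool_pos: [0.5433, -0.0058, 0.4938]
tcp_rot: [[-0.978, -0.209, -0.004], [-0.209, 0.978, 0.003], [0.003, 0.004, -1.0]]
force: [1.0, 0.0, -2.1]
gripper_width: 0.099
grip_force: 12.0
time: 13.0
tool_pos: [0.5434, -0.0106, 0.462]
tcp_rot: [[-0.979, -0.203, -0.002], [-0.203, 0.979, 0.0], [0.002, 0.001, -1.0]]
force: [0.1, 0.6, -0.4]
gripper_width: 0.098
grip_force: 12.0
[ 0.5434 -0.0106  0.462 ] [ 0.1385  0.6367 -0.3512] [ 0.0881 -0.0126 -0.045 ]
scene [[318.9678 169.845 ]
 [318.3705 218.8863]
 [317.7706 229.0623]]
167 [ 2  1  7 23 42 53 54 52 52 53 52 51 53 56 59 61 58 52 44 33 22 11  2  1
  1  2  3  2  3  2  2  1  2  2]
169 [ 2  1  2  8 21 37 50 55 57 57 56 54 52 50 47 40 31 20 10  3  1  1  1  2
  2  1  2  2  3  2  2  1  1  2]
171 [ 2  2  1  1  2  6 12 17 22 26 30 32 30 22 13  6  1  1  2  1  1  0  0  0
  1  1  2  2  3  3  2  1  1  1]
173 [ 1  1  2  2  2  1  1  0  2  7 14 23 27 18  6  0  
[... 2548 characters left out ...]
2 12 13 18 26 37 49 56 47 26 10  4  2  2  2  2  2  3  2
  2  1  1  1  2  2  2  2  2  2]
223 [ 2  6 15 30 42 48 50 53 58 65 70 71 70 63 46 24 10  4  3  3  2  1  1  1
  2  2  1  1  2  2  2  1  1  1]
225 [ 2  2  6 18 39 61 74 78 78 75 72 68 66 62 53 39 21 10  5  3  1  1  1  2
  2  1  1  2  1  2  2  2  2  2]
227 [ 2  2  2  7 23 46 66 75 71 60 47 37 30 27 27 25 20 13  7  4  3  2  1  1
  2  2  3  3  2  1  2  3  2  2]
229 [ 2  3  2  4 11 27 46 57 52 34 19 11  7  3  5  4 12 16 14  7  3  2  2  2
  2  2  3  3  2  1  1  2  2  2]
231 [ 2  1  1  2  5 14 25 32 28 17 11 11 13 17 15 12 15 15 10  5  1  1  2  2
  2  2  2  1  1  1  1  2  1  2]
top [[295.252  209.6072]
 [297.2075 223.2256]
 [297.4316 226.2658]]
```

```bash
python3 -c "
from h import *
R=rz(.2057);m=np.array([.5424,-.0103,.1]);th=np.linspace(0,6.28,60)
C=np.array([.009*(np.cos(q)*U+np.sin(q)*np.array([0,1,0])) for q in th])@R.T
st=m-.019*(R@N)
for n,f in(('scene','l_s'),('top','l_t')):
  a=cv2.imread('pics/%s.png'%f).astype(int);x,y=proj(n,m)[0].round().astype(int)
  w=a[y-9:y+10,x-9:x+10];bg=np.median(a[y-20:y+20,x-20:x+20].reshape(-1,3),0)
  d=np.abs(w-bg).max(2)/1.;wt=np.clip(d-8,0,25)
  X,Y=np.meshgrid(np.arange(x-9,x+10),np.arange(y-9,y+10))
  print(n,'mouth centroid',(wt*X).sum()/wt.sum(),(wt*Y).sum()/wt.sum(),'proj',proj(n,m)[0],'proj circ',proj(n,m+C).min(0),proj(n,m+C).max(0))
  b=np.clip((w[...,2]-w[...,0])-(bg[2]-bg[0])-15,0,60);print(' brass',(b*X).sum()/b.sum(),(b*Y).sum()/b.sum(),'stud proj',proj(n,st)[0],proj(n,st+C).min(0),proj(n,st+C).max(0))
  print(d.astype(int)[4:-4:1,2:-2])
# top stem track
d=cv2.imread('pics/d_top.png',0);print(d[205:232,286:306])
"
```

```text
scene mouth centroid 317.8521607278241 229.49583017437453 proj [317.7706 229.0623] proj circ [313.8437 225.7494] [321.7099 232.399 ]
 brass 318.5806451612903 231.8709677419355 stud proj [319.9293 233.9526] [316.044  230.6596] [323.8272 237.2696]
[[ 2  2  3  0  2  2  1  2  4  3  1  1  1  1  1]
 [ 1  2  1  0  1  3  7  9 11  7  5  3  2  1  0]
 [ 2  2  2  2  7 14 22 26 27 22 15  6  2  1  1]
 [ 2  1  3  9 19 34 48 54 55 52 31 13  4  1  0]
 [ 1  2  4 18 37 58 69 73 74 70 48 20  3  2  1]
 [ 3  0  8 30 53 74 74 78 78 76 54 23  7  1  2]
 [ 1  1 11 36 61 73 77 77 77 70 47 22  7  2  3]
 [ 1  2  7 29 55 70 79 78 68 56 35 15  5  0  2]
 [ 1  0  3 17 37 54 62 57 47 32 14  3  3  1  3]
 [ 2  1  2  6 16 25 30 26 18 12  3  1  3  2  2]
 [ 1  1  1  1  1  3  5  5  3  3  2  3  1  3  1]]
top mouth centroid 297.171679197995 225.84711779448622 proj [297.4316 226.2658] proj circ [293.6776 222.5429] [301.1785 229.981 ]
 brass 297.1230388109001 225.4752270850537 stud proj [297.1901 225.2517] [293.4982 221.5893] [300.8751 228.9068]
[[  3   5   2   4   2   6   9   7  13   4   1   1   2   1   2]
 [  2   2   2   5  
[... 2207 characters left out ...]
  37  44
   44  42]
 [  3   2   2   3   5   9  18  33  46  46  61  69  62  48  35  30  36  42
   43  42]
 [  3   2   1   2   4  11  22  35  45  64  89  93  81  64  49  37  36  40
   42  42]
 [  2   1   2   2   5  12  22  29  41  82 102 100  86  70  55  44  36  37
   39  41]
 [  2   2   2   3   4  11  19  21  43  83 102  97  82  67  57  47  38  35
   39  42]
 [  2   2   2   2   4  10  17  15  32  68  89  89  76  65  57  49  40  37
   40  43]
 [  1   2   2   2   3   8  15  15  16  46  68  77  72  65  56  48  41  38
   40  42]
 [  1   1   2   3   3   7  13  15  10  23  48  64  68  63  54  44  37  37
   38  40]
 [  2   2   2   3   3   4   9  13  13   8  34  56  64  60  51  41  36  36
   38  38]]
```

```bash
python3 -m handwheel '[0,0.003,0,0,0,0,0.003,0,-0.015,0,0,0.003,0,-0.03,0,0,0.003,0,-0.04,0,0,0.003,0,-0.04,0]' 12; python3 -m handwheel '[0,0,0,0,0]'; python3 -c "
from h import *
s=monitor.get_state();print(s['tool_pos'],s['force'],s['wrist_torque'])
d=cv2.absdiff(cv2.imread('pics/l_s.png'),cams.snapshot('scene')).max(2)
print(d[200:240:3,306:330])"
```

```text
time: 13.6
tool_pos: [0.5463, -0.01, 0.4216]
tcp_rot: [[-0.979, -0.204, -0.002], [-0.204, 0.979, 0.0], [0.002, 0.001, -1.0]]
force: [0.6, 0.6, -0.3]
gripper_width: 0.098
grip_force: 12.0
time: 13.7
tool_pos: [0.5467, -0.01, 0.4231]
tcp_rot: [[-0.979, -0.204, 0.001], [-0.204, 0.979, 0.0], [-0.001, -0.0, -1.0]]
force: [-0.3, -0.3, -0.6]
gripper_width: 0.101
grip_force: 12.0
[ 0.5467 -0.01    0.4231] [-0.3036 -0.2679 -0.5779] [ 0.0213 -0.0008 -0.0403]
[[ 6  8  9  8 11  7  6  7  6  7  6 12 25 43 31 11  6  7  8  5  5  7  8  6]
 [ 8  7  6  6  6  8  8  6  6  9  8 10 23 44 29 11  7  6  7  7  7  7  6  9]
 [ 7  7  6  8  8  8  7  6  6  7  9 21 33 50 29 12  7  7  8  9  8 10  7  6]
 [ 8  6  8  5  8  7  6  7  5  6  8 15 35 48 30 13  8  6  6  7  6  5  8  6]
 [ 6  8  7  5 10  6  9  8  9  8  8 14 35 49 30 15  8  7  6  6  7  8  6  5]
 [ 6  7  8  7  7  8  6  4  5  7 10 17 36 49 32 12  7  8  6  7  7  8  8  8]
 [ 7  6  8  7  8  9  4  9  6  7 10 15 32 42 25 11  8  5 10  4  7  6  5  6]
 [ 6  5  8  7  7  8  9  8  5  8  9 16 39 46 24 12  6  5  8  8  4  8  7  7]
 [ 9  5  6  8  6  7  5  5  7 10  9 21 41 43 23  9  7  6  5  7  9  9  7  8]
 [ 9  5  7  5  5  5  6  6  8  6  8 10 13 17 11  9  6  7  7  6  5  5  5  8]
 [ 9  6  8  8  6  6  8  6 10  3  7  3  3  3  3  7  8  7  6  9 11  8  6  9]
 [ 8  6  5  7  9  9  9  7  7  6  8  6  7  6  5  8  6 10  8  8  8  7  7  7]
 [ 7  8  9  7 10  7  8  7  7  5  5  5  7  5  9  7  9  9  7  9  8  6  6  5]
 [ 7  7  7  8  8  9  9  6  8  5 10  9  6  8  7  6  8  8  9  7  6  6  7  9]]
```

```bash
python3 -m handwheel '[0,-0.0148,-0.0031,-0.001,0,0,-0.0252,-0.0052,-0.0025,0,0,-0.0353,-0.0074,-0.0045,0,0,-0.0454,-0.0095,-0.007,0,0,-0.0553,-0.0115,-0.0104,0]' 10; python3 -m handwheel '[0,0,0,0,0,0,0,0,0,0]'; python3 -c "
from h import *
s=monitor.get_state();print(s['tool_pos'],s['force'],s['wrist_torque'])
g=s['tool_pos']-[0,0,.18]-rz(.2057)@[.0013,0,.0026];n=rz(.2057)@N
print(g)
for c,f in(('scene','l_s'),('top','l_t')):
  im=cams.snapshot(c);cv2.imwrite('pics/sw_%s.png'%c,im)
  d=cv2.absdiff(cv2.imread('pics/%s.png'%f),im).max(2);cv2.imwrite('pics/dsw_%s.png'%c,d)
  p=proj(c,[g-n*k for k in(.03,.05,.07,.09,.11,.13)]);print(c,p)
  for x,y in p.round().astype(int): print(y,x-8,d[y,x-8:x+9])
"
```

```text
time: 14.25
tool_pos: [0.4904, -0.0217, 0.4126]
tcp_rot: [[-0.979, -0.204, 0.001], [-0.204, 0.979, -0.0], [-0.001, -0.0, -1.0]]
force: [1.6, -0.4, -0.0]
gripper_width: 0.099
grip_force: 10.0
time: 14.45
tool_pos: [0.4906, -0.0214, 0.4119]
tcp_rot: [[-0.979, -0.204, -0.002], [-0.204, 0.979, 0.001], [0.001, 0.001, -1.0]]
force: [0.5, -0.3, -1.0]
gripper_width: 0.102
grip_force: 10.0
[ 0.4906 -0.0214  0.4119] [ 0.4819 -0.2761 -0.9607] [ 0.0355  0.0179 -0.0059]
[ 0.4893 -0.0217  0.2293]
scene [[301.9069 200.5138]
 [304.5442 206.3938]
 [307.1149 212.1251]
 [309.6214 217.7134]
 [312.0661 223.1639]
 [314.4513 228.4816]]
201 294 [16  9  4  2  4 10 11 10 29 48 35 16  9  6  3  7  8]
206 297 [ 6  5  5  6  6  7 10 28 44 37 15  5  7  6  9  8  6]
212 299 [ 6 10  7  7  7  6  8 16 35 46 26 13  7  8  7  9  6]
218 302 [ 8  7  6 10  4  6 12 25 44 36 17 10  5  6  8  5  4]
223 304 [ 5  6  6  6  7  9 14 27 46 36 17  6  6  7  6  7  7]
228 306 [ 5  7  5  7  7  7 11 25 35 27  8  3  4  8  4  4  6]
top [[299.7038 235.9149]
 [299.3795 234.5512]
 [299.0674 233.2389]
 [298.7669 231.9752]
 [298.4773 230.7574]
 [298.198  229.5832]]
236 292 [111 104 101 112 104 107 103 105 109 107 116 119 123 127 133 126 113]
235 291 [ 96  94  91  91  90  94  88  87  92  93  99 103 107 114 112 125 116]
233 291 [ 64  63  70  73  68  74  70  75  67  68  70  70  76  81  79 102 103]
232 291 [69 77 81 80 80 85 80 80 78 76 71 67 72 76 73 81 83]
231 290 [85 90 99 94 92 96 92 84 89 89 91 86 87 79 78 76 74]
230 290 [ 95  95 105 100  91  79  72  72  78  81  89  98  93  94  95  88  79]
```

```bash
cat >> h.py <<'E'
def slope(im,x0,x1,r0,r1,ref='pics/l_s.png'):
    # centroid of the stem per row along the line (x0,r0)-(x1,r1) -> (slope, col at r1)
    d=cv2.absdiff(cv2.imread(ref),im).max(2).astype(float);rs=np.arange(r0,r1+1);c=[]
    for r in rs:
        xc=x0+(x1-x0)*(r-r0)/(r1-r0);k=np.arange(int(round(xc))-4,int(round(xc))+5);w=np.clip(d[r,k]-13,0,None);c.append((w*k).sum()/max(w.sum(),1e-6))
    p=np.polyfit(rs,c,1);q=np.array(c)-np.polyval(p,rs);ok=abs(q)<.6;p=np.polyfit(rs[ok],np.array(c)[ok],1)
    return p[0],np.polyval(p,r1),ok.sum(),q[ok].std()
def pslope(g,a,roll=0,k0=.03,k1=.12):
    t,f=np.radians([a,roll]);n=rz(.2057)@np.array([-np.sin(t),np.sin(f),np.cos(t)]);p=proj('scene',[g-n*k0,g-n*k1]);return (p[1,0]-p[0,0])/(p[1,1]-p[0,1])
E
python3 -c "
from h import *
print('vert obs',slope(cv2.imread('pics/h_scene.png'),318,317,176,213,'pics/scene0.png'))
g=np.array([.541,-.01,.280]);print([pslope(g,a,f) for a,f in((0,0),(-1,0),(1,0),(0,1),(0,-1))])
print('tilt obs',slope(cv2.imread('pics/sw_scene.png'),302.7,313.6,200,226))
g=np.array([.4893,-.0217,.2293])
print([(a,pslope(g,a)) for a in(16,18,19,20,21)],pslope(g,20,1))"
```

```text
Traceback (most recent call last):
  File "h.py", line 23, in slope
    p=np.polyfit(rs,c,1);q=np.array(c)-np.polyval(p,rs);ok=abs(q)<.6;p=np.polyfit(rs[ok],np.array(c)[ok],1)
                                                                       ~~~~~~~~~~^^^^^^^^^^^^^^^^^^^^^^^^^^
TypeError: expected non-empty vector for x
```

```bash
python3 - <<'E'
s=open('h.py').read()
s=s.replace("p=np.polyfit(rs,c,1);q=","c=np.array(c);g=abs(c-(x0+(x1-x0)*(rs-r0)/(r1-r0)))<2;rs=rs[g];c=c[g];p=np.polyfit(rs,c,1);q=")
open('h.py','w').write(s)
E
python3 -c "
from h import *
print('vert obs',slope(cv2.imread('pics/h_scene.png'),318,317,176,213,'pics/l_s.png'))
g=np.array([.541,-.01,.280]);print([pslope(g,a,f) for a,f in((0,0),(-1,0),(1,0),(0,1),(0,-1))])
print('tilt obs',slope(cv2.imread('pics/sw_scene.png'),302.7,313.6,200,226))
g=np.array([.4893,-.0217,.2293])
print([(a,pslope(g,a)) for a in(16,18,19,20,21)],pslope(g,20,1))"
```

```text
vert obs (np.float64(-0.018465233712529908), np.float64(317.2544041221552), np.int64(37), np.float64(0.16595539763379524))
[np.float64(-0.010560551263123589), np.float64(-0.026334072655212214), np.float64(0.005447195203736397), np.float64(0.0027537777973705635), np.float64(-0.02411740951875199)]
tilt obs (np.float64(0.4186871928438175), np.float64(313.6152515854824), np.int64(27), np.float64(0.08157197151556121))
[(16, np.float64(0.3426805968777161)), (18, np.float64(0.3938758494737402)), (19, np.float64(0.4207468405719237)), (20, np.float64(0.4485469576142592)), (21, np.float64(0.47734308881247994))] 0.45991527875985583
```

```bash
python3 -m handwheel '[0,-0.0027,-0.0006,-0.001,0,0,-0.0027,-0.0006,-0.001,0]'; python3 -m handwheel '[0,0.003,0.0006,0.001,0,0,0.0055,0.0011,0.0021,0,0,0.0055,0.0011,0.0021,0,0,0.0055,0.0011,0.0021,0]'; python3 -c "
from h import *
s=monitor.get_state();print(s['tool_pos'],s['force'])
im=cams.snapshot('scene');cv2.imwrite('pics/ct_scene.png',im)
g=s['tool_pos']-[0,0,.18]-rz(.2057)@[.0013,0,.0026];n=rz(.2057)@N;p=proj('scene',[g-n*.03,g-n*.12,g-n*.151]);print(p)
for o in(0,1,2):print(slope(im,p[0,0]+o,p[1,0]+o,int(p[0,1]),int(p[1,1])))
print([(a,pslope(g,a)) for a in(18,19,20,21)])"
```

```text
time: 14.75
tool_pos: [0.4885, -0.022, 0.411]
tcp_rot: [[-0.979, -0.204, -0.0], [-0.204, 0.979, 0.0], [0.0, 0.0, -1.0]]
force: [0.0, -0.1, -0.4]
gripper_width: 0.101
grip_force: 10.0
time: 15.15
tool_pos: [0.4941, -0.0209, 0.4134]
tcp_rot: [[-0.979, -0.204, -0.0], [-0.204, 0.979, 0.0], [0.0, 0.0, -1.0]]
force: [0.1, 0.7, -0.4]
gripper_width: 0.096
grip_force: 10.0
[ 0.4941 -0.0209  0.4134] [ 0.0751  0.6798 -0.4303]
[[303.3033 199.3266]
 [314.5797 224.7045]
 [318.1814 232.8102]]
(np.float64(0.41515787988897385), np.float64(314.7842990422126), np.int64(26), np.float64(0.11391700535109588))
(np.float64(0.41515787988897385), np.float64(314.7842990422126), np.int64(26), np.float64(0.11391700535109588))
(np.float64(0.4148512789186543), np.float64(314.7818462344501), np.int64(26), np.float64(0.10931465179793547))
[(18, np.float64(0.38998967065935936)), (19, np.float64(0.41670523643389173)), (20, np.float64(0.4443414122288445)), (21, np.float64(0.4729643602339382))]
```

```bash
python3 -m handwheel '[0,-0.0055,-0.0011,-0.0021,0,0,-0.0105,-0.0022,-0.004,0,0,-0.0105,-0.0022,-0.004,0,0,-0.0105,-0.0022,-0.004,0]'; python3 -m handwheel '[0,0.005,0.001,0.002,0,0,0.0095,0.002,0.0036,0,0,0.0095,0.002,0.0036,0,0,0.0095,0.002,0.0036,0]'; cat > m.py <<'E'
from h import *
s=monitor.get_state();print(s['tool_pos'],s['force'])
im=cams.snapshot('scene');cv2.imwrite('pics/ct_scene.png',im)
g=s['tool_pos']-[0,0,.18]-rz(.2057)@[.0013,0,.0026];n=rz(.2057)@N;p=proj('scene',[g-n*.03,g-n*.12,g-n*.151]);print(p)
o=slope(im,p[0,0]+.5,p[1,0]+.5,int(p[0,1]),int(p[1,1]));print(o)
A=np.arange(16,24,.1);print('tilt',np.interp(o[0],[pslope(g,a) for a in A],A),'col at 229.5',o[1]+(229.5-int(p[1,1]))*o[0])
E
python3 m.py
```

```text
time: 15.6
tool_pos: [0.483, -0.0232, 0.4094]
tcp_rot: [[-0.979, -0.204, -0.001], [-0.204, 0.979, 0.0], [0.001, 0.0, -1.0]]
force: [0.7, 0.3, -0.3]
gripper_width: 0.101
grip_force: 10.0
time: 16.0
tool_pos: [0.4932, -0.0211, 0.4129]
tcp_rot: [[-0.979, -0.204, -0.0], [-0.204, 0.979, 0.0], [0.0, 0.0, -1.0]]
force: [0.4, -0.5, -0.3]
gripper_width: 0.103
grip_force: 10.0
[ 0.4932 -0.0211  0.4129] [ 0.4084 -0.5408 -0.2844]
[[302.9581 199.6759]
 [314.2548 225.0373]
 [317.8629 233.1376]]
(np.float64(0.4668265353521429), np.float64(316.9763969446079), np.int64(19), np.float64(0.09483284230794377))
tilt 20.74967026268835 col at 229.5 319.0771163536926
```

```bash
cat > f.py <<'E'
from h import *
import sys
F=[];P=[]
for i in range(int(sys.argv[1]) if len(sys.argv)>1 else 8):
    s=monitor.get_state();F.append(s['force']);P.append(s['tool_pos']);cams.snapshot('top')
n=rz(.2057)@N;F=np.array(F)
print('axial F',(F@n).mean(),'+-',(F@n).std()/len(F)**.5,'F',F.mean(0),'pos',np.mean(P,0),'along n',np.mean(P,0)@n*1000,s['time'])
E
python3 -m handwheel '[0,-0.0023,-0.0005,-0.0009,0,0,-0.0023,-0.0005,-0.0009,0,0,-0.0023,-0.0005,-0.0009,0]' 20; python3 f.py 10; python3 -m handwheel '[0,0.0008,0.0002,-0.0024,0,0,0.0017,0.0003,-0.0047,0,0,0.0017,0.0003,-0.0047,0]'; python3 f.py
```

```text
time: 16.35
tool_pos: [0.4905, -0.0217, 0.412]
tcp_rot: [[-0.979, -0.204, -0.0], [-0.204, 0.979, 0.0], [0.0, 0.0, -1.0]]
force: [0.0, -0.1, -0.3]
gripper_width: 0.101
grip_force: 20.0
axial F -0.48492842628741634 +- 0.14151387674479443 F [ 0.1385  0.0706 -0.4615] pos [ 0.4906 -0.0217  0.4121] along n 224.51214340938412 16.8
time: 17.15
tool_pos: [0.4924, -0.0213, 0.4069]
tcp_rot: [[-0.979, -0.204, -0.001], [-0.204, 0.979, 0.0], [0.001, 0.0, -1.0]]
force: [0.2, 0.5, -0.6]
gripper_width: 0.099
grip_force: 20.0
axial F -0.5269847209284362 +- 0.10048418954460525 F [-0.0163 -0.1426 -0.5772] pos [ 0.4924 -0.0213  0.4073] along n 219.36382859817252 17.5
```

```bash
for i in 1; do :; done; python3 -m handwheel '[0,0.0003,0.0001,-0.0009,0,0,0.0007,0.0001,-0.0019,0,0,0.0007,0.0001,-0.0019,0]' >/dev/null; python3 f.py; python3 -m handwheel '[0,0.0003,0.0001,-0.0009,0,0,0.0007,0.0001,-0.0019,0,0,0.0007,0.0001,-0.0019,0]' >/dev/null; python3 f.py
```

```text
axial F -0.5373019882687788 +- 0.1364385054376417 F [-0.052   0.075  -0.5847] pos [ 0.4931 -0.0212  0.4055] along n 217.4046096890762 18.2
axial F 0.7154133307685822 +- 0.15866555952549088 F [-0.004   0.0898  0.7666] pos [ 0.4937 -0.0211  0.4037] along n 215.49226304990833 18.9
```

```bash
python3 -m handwheel '[0,0.0003,0.0001,-0.0009,0,0,0.0007,0.0001,-0.0019,0,0,0.0007,0.0001,-0.0019,0]' >/dev/null; python3 f.py 10; python3 -m handwheel '[0,0.0003,0.0001,-0.0009,0,0,0.0007,0.0001,-0.0019,0,0,0.0007,0.0001,-0.0019,0]' >/dev/null; python3 f.py 12;python3 m.py
```

```text
axial F 1.4138779662323204 +- 0.19230971895044965 F [-0.2729  0.5952  1.4516] pos [ 0.4945 -0.021   0.4017] along n 213.41701959184905 19.7
axial F 2.239993398607015 +- 0.10562266689190615 F [-1.0786  0.3732  2.0272] pos [ 0.4951 -0.0209  0.3998] along n 211.38498839671985 20.6
[ 0.4951 -0.0209  0.3998] [-0.9001 -0.0512  2.0337]
[[303.8079 204.408 ]
 [314.9753 229.3245]
 [318.5442 237.2873]]
(np.float64(0.46868284210757954), np.float64(317.5861973032737), np.int64(21), np.float64(0.1313645277869908))
tilt 20.70928790255998 col at 229.5 317.8205387243275
```

```bash
python3 -m handwheel '[0,0.0003,0.0001,-0.001,0,0,0.0003,0.0001,-0.001,0,0,0.0003,0.0001,-0.001,0]' >/dev/null; python3 f.py 16;python3 m.py; python3 -c "
from h import *
a=cv2.resize(cams.snapshot('scene')[150:250,250:375],(750,600),interpolation=2);cv2.imwrite('pics/fin.png',a)"
```

```text
axial F 2.982775420865685 +- 0.12269705104706473 F [-1.0338  0.2584  2.8251] pos [ 0.4955 -0.0208  0.3988] along n 210.3332551602703 21.75
[ 0.4955 -0.0209  0.3988] [-1.3317  0.3313  2.6766]
[[303.933  204.7091]
 [315.0865 229.5935]
 [318.651  237.5464]]
(np.float64(0.47152689689578053), np.float64(317.57047170719244), np.int64(23), np.float64(0.21597937665206446))
tilt 20.805010879924023 col at 229.5 317.8062351556403
```

View pics/fin.png

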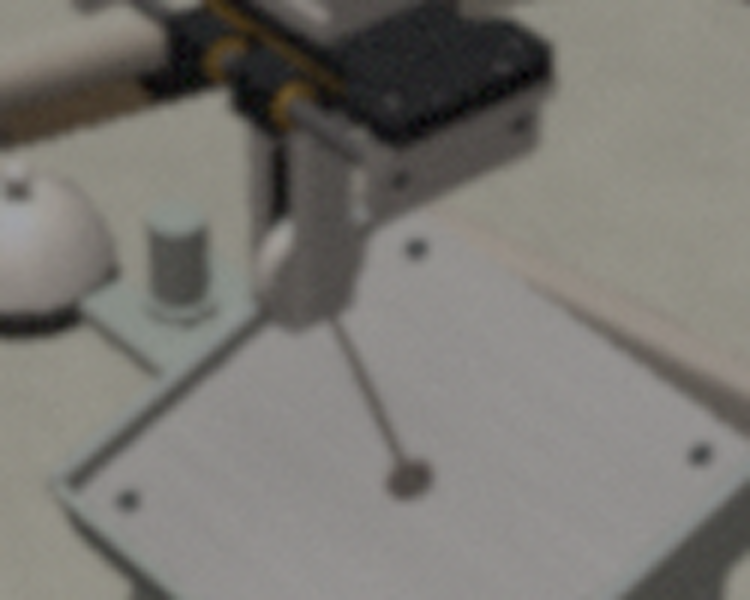

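The picture shows the stem entering the port centrally at (408,475), tilted square to the face, and the plug upright in the notch at (180,265). The net axial force is about 3.4 N and the travel about 5 mm, so the stud is half down.

```bash
python3 -c "
from station import ctrl
print(ctrl.close_job())"
```

```text
the job is handed in; nothing more can be done
None
```

I handed the job in at about 22 s. The plug stands upright in the bracket notch. The thermometer is held in the port within about 1° of square to the face, pressing the stud down about 5 mm with roughly 3.5 N.

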